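# Unlock the striping turntable and park its pin

## Robot

A 6-joint arm with a two-finger parallel gripper is mounted at the origin on a cart in front of the work surface, level with it; the furniture and walls round the work are solid. World frame = base frame: x ahead of the robot, y to its left, z up, the work surface at z = 0. Lengths are in m, angles in rad, forces in N, time in s.
With the tool pointing down it reaches from about 0.25 to 0.775 m from the base axis. Payload 8.9 kg.
Tool frame: the origin (TCP) lies where the fingers leave the gripper's body, on its centre line; the fingertips stand 73 mm ahead of it and the grasp point (between the pads) lies 54 mm ahead of it; z points along the fingers, x is the direction in which the jaws open and shut, and the axes are right-handed (so a half turn about z gives the same grasp; the last joint's range is limited). The gripper opens to 85 mm and grips with 20 to 120 N. Pads are 22 mm wide; open, the fingers measure 114 mm over their backs; the gripper's body (76 mm by 85 mm) begins 54 mm behind the grasp point. The pads swing forward as they close: fully open they stand 13 mm farther back than shut.
Start: joints at [-1.39, 0.291, -0.153, 1.127, 0, 1.431], TCP at [0.165, -0.498, 0.304] pointing down, gripper open.
Joint ranges: [-2.52, 2.52], [-0.91, 1.74], [-1.3, 1.37], [-1.96, 2.02], [-1.52, 1.47], [-3.14, 3.14]. Speed limits (rad/s): [2.22, 2.22, 2.79, 3.14, 3.14, 3.14].

## Interface

Orientations are given as a 3x3 rotation matrix whose columns are the frame's x, y, z axes.
In Python, from cell import manip gives the robot as it stands.
- The arm moves only by the shell command python3 -m crank 'ROWS' [FORCE]. ROWS is JSON, a list of rows, each a list of 7 numbers: the finger opening in m, from 0 to 0.0854, then the shift along the tool's x, y, z in m, then the turn, a rotation vector about the tool's x, y, z in rad. A call has 1 to 8 rows; each row is the pose to reach, as a shift and turn from the pose measured when the call began, along the tool's axes at that moment; what a row does not reach only later rows make up. A row lasts 1/8 s, in which the tool goes at most 62.5 mm and 10.7 degrees, less where a joint would pass 70% of its speed; a pose out of reach is approached as far as the arm can. A call with a gripper value outside its range is refused whole. The fingers move at their own pace and stop on an object; FORCE is the grip in N (left out, the last holds). Time passes only in rows, so rows that repeat a pose let the fingers close. It gives the time, the measured TCP pose, the force and the opening at its end, in the units of the state.
- manip.get_obs(): the state, without advancing time (a new reading comes with each control period).
- manip.grab_frame(name): name is "scene" or "top" or "wrist"; returns a dict with "frame" (420x560x3 uint8, red, green, blue), "K" (3x3 intrinsics, pixels), "R" (3x3) and "t" (3): a world point X has camera coordinates R X + t. Camera axes: x right, y down, z forward; pixel columns grow to the right and rows downward; lengths in m; the calibration is good to about 2 mm. A picture is of the moment at which its call begins. There is no depth.
- manip.finish_job(): hands the job in, once; it reports no verdict.
The state is a dict: "time_s": time; "q": joint angles; "dq": joint speeds; "joint_efforts": joint torques, N m; "eef_pos": TCP position; "tcp_rot": TCP orientation; "ft_force": force on the tool from outside, world axes, zero at the start; "torque": the same for the moment, N m; "gripper_width": opening from 0.0 (shut) to 1.0 (fully open).
Only numpy, scipy, OpenCV 4.12 (cv2) and the standard library are available. Lean on these libraries where they do the work, as an engineer would, in place of code of your own. Each camera call takes 0.05 s, during which the arm holds its last target. There are 200 camera calls.

## Task

Draw the locking pin straight up out of the turntable's yoke, so that the disc is free to turn, and park it in the empty open notch of the pin rest: upright, shank in the notch, collar resting on the plate. Lower it in rather than dropping it, let go, and leave the spare pin in its drilled block.

Things in the scene. Friction and masses are not known exactly. Their poses are not given: they have to be found in the camera images.
- lock_pin: Loose upright steel pin standing in the turntable's yoke, about 0.15 kg. Top to bottom: round knob, diameter 26, 43 mm tall (grip here); collar, diameter 46, 5 mm thick; shank, diameter 12, 44 mm long, tapered tip. Origin: on the axis at the collar's underside; z up the axis: knob z = 5 to 48 mm, shank z = 0 to -44 mm.
- turntable: Fixed stand: wooden base 262x110x12 mm, dark steel yoke (66x56 mm, flat top 60 mm above the table) and aluminium disc, diameter 176 mm, with a chrome emblem on it (highest point under 60 mm). The disc's ear enters the yoke; the locking pin stands in a 16 mm upright bore through both, collar on the yoke's top. Origin: on the table under the bore; x points to the disc's centre, 130 mm away.
- pin_rest: Fixed steel rest, left or right of the turntable: wooden foot 8 mm thick, back post, top plate 10 mm thick, top 60 mm above the table. Its empty notch, 26 mm wide (y = -13 to 13 mm), is open above, below and at the front: x = -28 mm (front edge) to 28 mm (post). Plate to y = +-45 mm; bolt heads 2 mm high on the post. Origin: on the table under the notch's middle; x from open end to post.
- spare_pin: A spare pin, same shape and size as the locking pin, standing in a drilled steel block 70x70x60 mm on the turntable's other side from the pin rest. It stays there. Origin and axes as for the locking pin.
Things that resemble listed ones, but are neither listed nor needed, are in the scene too. What is shaped like the lock_pin but blue or purple is not meant.

How it is judged:
By the outcome, as a careful person would: the job done as asked, in the order asked, and still so for the second after the job is handed in, with the robot touching nothing.
It also fails if it takes over 35 s, if anything falls off the work surface, if the arm or the gripper's body presses on something with over 40 N, if the wrist force passes 120 N, or if a joint passes its speed limit or range.

## Working session

There is one attempt and no reset: what is moved stays moved. The work goes in short steps, Python scripts to look and compute and a shell command to move; the robot and the scene stay as the last step left them, time stands still between calls to the robot, and variables do not carry over. Pictures are saved under pics/ and viewed, about 8 in all and at most 12, crops included, and the job is handed in when it is done.

```bash
mkdir -p pics; ls
python3 - <<'E'
from cell import manip
import cv2,numpy as np,pickle
o=manip.get_obs();print({k:np.round(v,3).tolist() for k,v in o.items()})
for n in("scene","top"):
    f=manip.grab_frame(n);pickle.dump(f,open(f'pics/{n}0.pkl','wb'))
    cv2.imwrite(f'pics/{n}0.png',cv2.resize(f['frame'][:,:,::-1],(800,600),interpolation=cv2.INTER_CUBIC))
    print(n,f['K'],f['R'],f['t'])
E
```

```text
pics
{'time_s': 0.0, 'q': [-1.39, 0.291, -0.154, 1.127, -0.0, 1.432], 'dq': [0.0, -0.001, -0.001, 0.001, -0.0, 0.0], 'joint_efforts': [-0.002, -53.714, 33.137, 0.016, -0.0, -0.0], 'eef_pos': [0.165, -0.498, 0.303], 'tcp_rot': [[0.314, -0.949, -0.0], [-0.949, -0.314, 0.001], [-0.001, -0.0, -1.0]], 'ft_force': [-0.515, 0.16, -0.417], 'torque': [-0.021, 0.02, -0.03], 'gripper_width': 1.002}
scene [[468.45612264   0.         276.53176048]
 [  0.         468.45612264 214.99521283]
 [  0.           0.           1.        ]] [[-0.85945933 -0.51072582  0.02210855]
 [-0.21580058  0.32326857 -0.92137264]
 [ 0.4634218  -0.79665335 -0.38805112]] [0.41807078 0.16329485 0.72697023]
top [[389.23151818   0.         275.20092544]
 [  0.         389.23151818 216.12360666]
 [  0.           0.           1.        ]] [[ 0.02201089 -0.99974222 -0.00556852]
 [-0.99550867 -0.02140402 -0.0922191 ]
 [ 0.09207614  0.00757334 -0.99572317]] [0.00182611 0.49415219 0.87108576]
```

View pics/scene0.png

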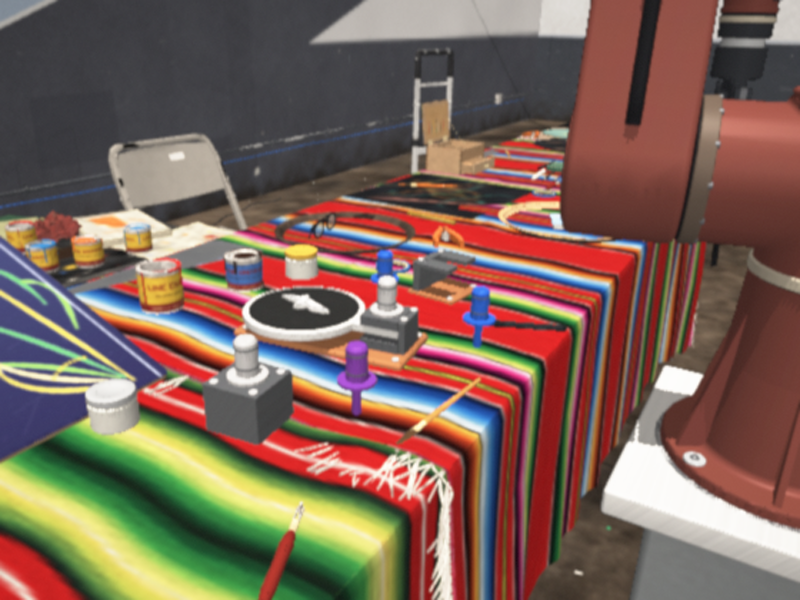

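View pics/top0.png

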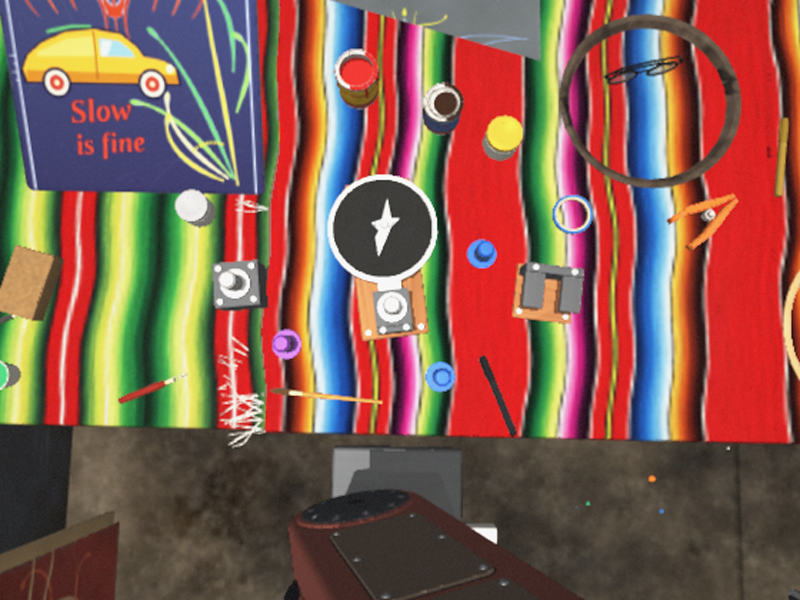

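The scene view shows the grey lock pin in the yoke at (388,300), the spare in its block at (246,355), blue pins at (385,265) and (480,305), a purple one at (357,370), and the rest at (445,270). In the top view these are the lock pin (391,306), spare (236,284), rest (550,290), blue (482,253) and (440,376), purple (286,344). The steel pin standing at the disc's ear fits the description; the other steel pin is in the drilled block. I'll confirm with an enlarged crop.

```bash
cat > h.py <<'E'
import numpy as np,cv2,pickle
def ray(f,uv,z):
    "world point on plane z seen at pixel uv (560x420 image)"
    R,t,K=map(np.array,(f['R'],f['t'],f['K'])); d=R.T@np.linalg.solve(K,[*uv,1]); c=-R.T@t
    return c+d*(z-c[2])/d[2]
def proj(f,X):
    R,t,K=map(np.array,(f['R'],f['t'],f['K'])); p=K@(R@np.array(X)+t); return p[:2]/p[2]
def crop(f,x,y,w,h,s): return cv2.resize(f['frame'][y:y+h,x:x+w,::-1],(w*s,h*s),interpolation=cv2.INTER_CUBIC)
E
python3 - <<'E'
from h import *
f=pickle.load(open('pics/top0.pkl','rb'));g=pickle.load(open('pics/scene0.pkl','rb'))
a=crop(f,230,170,200,75,4);b=crop(g,130,160,200,75,4)
cv2.imwrite('pics/crop1.png',np.vstack([a,b]))
s=.7
for n,uv,z in [('knobtop',(391,306),.108),('spare',(236,284),.108),('disc',(382,228),.055),('bolt',(537,267),.062),('bolt2',(577,267),.062)]:
    print(n,ray(f,np.array(uv)*s,z).round(3))
E
```

```text
knobtop [0.49  0.015 0.108]
spare [0.518 0.242 0.108]
disc [0.618 0.033 0.055]
bolt [ 0.56  -0.209  0.062]
bolt2 [ 0.561 -0.27   0.062]
```

View pics/crop1.png

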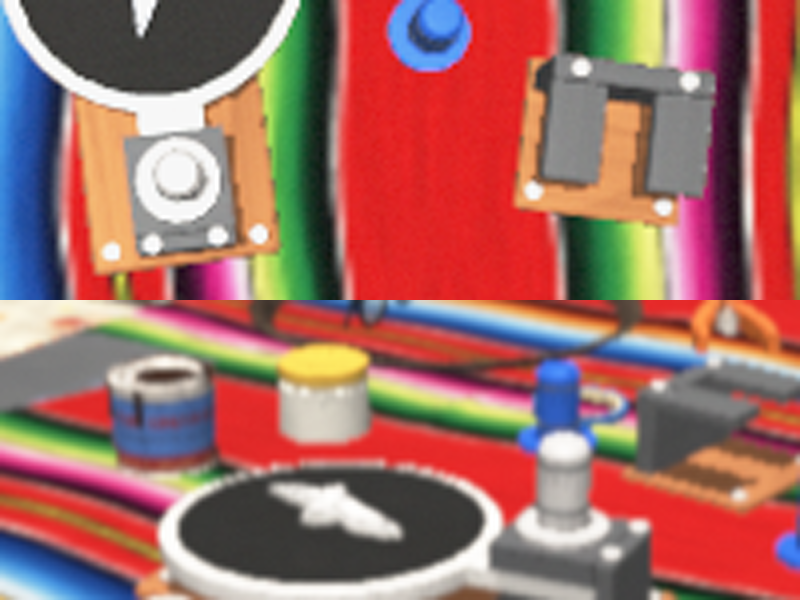

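The crop confirms the steel lock pin in the yoke by the disc's ear (knob top at crop (180,173), collar centre (178,180)), and the rest with its notch between inner arm corners about (600,187) and (648,190), bolts at (581,67) and (690,82).

Run:
```python
from h import *
f=pickle.load(open('pics/top0.pkl','rb'));g=pickle.load(open('pics/scene0.pkl','rb'))
c=lambda x,y:((x-1.5)/4+230,(y-1.5)/4+170)
P={}
for n,x,y,z in [('knob',180,173,.108),('collar',178,180,.065),('Lof',543,178,.06),('Lif',600,187,.06),('Rif',648,190,.06),('Rof',703,197,.06),('Lib',608,85,.06),('Rib',656,93,.06),('Lbolt',581,67,.062),('Rbolt',690,82,.062),('Lob',557,55,.06),('Rob',716,70,.06)]:
    P[n]=ray(f,c(x,y),z);print(n,P[n].round(4))
yaw=P['Lbolt']-P['Rbolt'];print('bolt yaw',np.degrees(np.arctan2(-yaw[0],yaw[1])))
# scene view: knob top centre crop (565,445-300)
print('scene knob', ray(g,((565-1.5)/4+130,(445-300-1.5)/4+160),.108).round(4), 'collar',ray(g,((563-1.5)/4+130,(523-300-1.5)/4+160),.065).round(4))
```

```text
knob [0.4929 0.0133 0.108 ]
collar [0.4933 0.0147 0.065 ]
Lof [ 0.4992 -0.1859  0.06  ]
Lif [ 0.4949 -0.2171  0.06  ]
Rif [ 0.4938 -0.2434  0.06  ]
Rof [ 0.4906 -0.2735  0.06  ]
Lib [ 0.5517 -0.2217  0.06  ]
Rib [ 0.5478 -0.2481  0.06  ]
Lbolt [ 0.5611 -0.2063  0.062 ]
Rbolt [ 0.554  -0.2663  0.062 ]
Lob [ 0.5679 -0.1936  0.06  ]
Rob [ 0.5613 -0.2813  0.06  ]
bolt yaw -6.7530379523050215
scene knob [0.4916 0.0173 0.108 ] collar [0.4947 0.0127 0.065 ]
```

```bash
python3 -m crank '[[0.07,-0.03,-0.037,0,0,0,0],[0.07,-0.07,-0.086,0,0,0,0],[0.07,-0.11,-0.135,0,0,0,0],[0.07,-0.15,-0.185,0,0,0,0],[0.07,-0.19,-0.234,0,0,0,0],[0.07,-0.23,-0.283,0,0,0,0],[0.07,-0.27,-0.333,0,0,0,0],[0.07,-0.31,-0.382,0,0,0,0]]' 40
```

```text
time_s: 1.1
eef_pos: [0.4273, -0.0875, 0.3038]
tcp_rot: [[0.314, -0.949, 0.0], [-0.949, -0.314, 0.001], [-0.001, -0.0, -1.0]]
ft_force: [-0.2, -0.8, 0.0]
gripper_width: 0.815
```

```bash
python3 -m crank '[[0.07,-0.03,-0.038,0.02,0,0,0],[0.07,-0.06,-0.075,0.04,0,0,0],[0.07,-0.0756,-0.0945,0.064,0,0,0],[0.07,-0.0756,-0.0945,0.064,0,0,0],[0.07,-0.0756,-0.0945,0.064,0,0,0]]'
python3 - <<'E'
from cell import manip
from h import *
f=manip.grab_frame('wrist');pickle.dump(f,open('pics/w1.pkl','wb'))
im=f['frame'][:,:,::-1].copy()
for X in [(.493,.014,.108),(.493,.014,.065)]:
    p=proj(f,X);print(p);
cv2.imwrite('pics/w1.png',im)
print(manip.get_obs()['eef_pos'])
E
```

```text
time_s: 1.72
eef_pos: [0.4929, 0.0136, 0.2402]
tcp_rot: [[0.314, -0.949, -0.0], [-0.949, -0.314, 0.001], [-0.001, 0.0, -1.0]]
ft_force: [-0.5, -0.2, 0.1]
gripper_width: 0.817
[277.92780846 224.85250947]
[278.04767343 207.9522269 ]
[0.49311588 0.01326424 0.24056385]
```

View pics/w1.png

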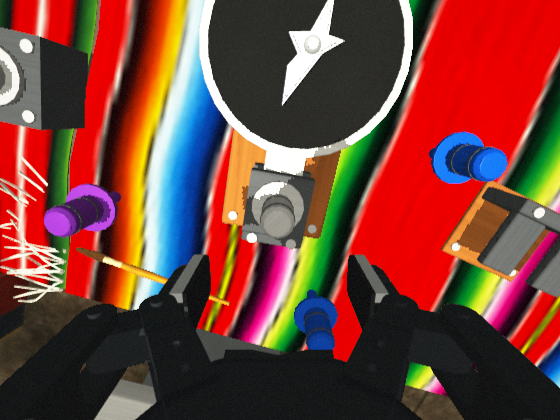

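The wrist view shows the knob at about (277,222), predicted (278,225): about 1 mm off, jaws centred. Descend.

```bash
python3 -m crank '[[0.07,0,-0.001,0.03,0,0,0],[0.07,0,-0.001,0.06,0,0,0],[0.07,0,-0.001,0.085,0,0,0],[0.07,0,-0.001,0.096,0,0,0],[0.07,0,-0.001,0.096,0,0,0],[0.045,0,-0.001,0.096,0,0,0],[0.035,0,-0.001,0.096,0,0,0],[0.03,0,-0.001,0.096,0,0,0]]' 40 && python3 -m crank '[[0.015,0,0,0,0,0,0],[0.015,0,0,0,0,0,0],[0.015,0,0,0,0,0,0],[0.015,0,0,0,0,0,0]]' 40
```

```text
time_s: 2.78
eef_pos: [0.4944, 0.0137, 0.1451]
tcp_rot: [[0.314, -0.95, 0.001], [-0.95, -0.314, 0.0], [-0.0, -0.001, -1.0]]
ft_force: [-0.2, -0.1, -0.6]
gripper_width: 0.352
time_s: 3.28
eef_pos: [0.4945, 0.0137, 0.1452]
tcp_rot: [[0.314, -0.949, 0.002], [-0.949, -0.314, 0.0], [0.0, -0.002, -1.0]]
ft_force: [-0.4, 0.1, 4.4]
gripper_width: 0.289
```

```bash
python3 -m crank '[[0.015,0,0,-0.006,0,0,0],[0.015,0,0,-0.014,0,0,0],[0.015,0,0,-0.024,0,0,0],[0.015,0,0,-0.036,0,0,0],[0.015,0,0,-0.05,0,0,0],[0.015,0,0,-0.065,0,0,0],[0.015,0,0,-0.08,0,0,0],[0.015,0,0,-0.085,0,0,0]]' 40
python3 - <<'E'
from cell import manip
from h import *
f=manip.grab_frame('wrist');pickle.dump(f,open('pics/w2.pkl','wb'));g=manip.grab_frame('scene');pickle.dump(g,open('pics/s2.pkl','wb'))
p=proj(g,(.494,.014,.15)).astype(int);print(p)
x,y=max(p[0]-70,0),max(p[1]-90,0)
cv2.imwrite('pics/v2.png',np.hstack([crop(f,200,90,133,200,3),crop(g,x,y,133,200,3)]))
E
```

```text
time_s: 4.28
eef_pos: [0.4948, 0.0136, 0.2316]
tcp_rot: [[0.314, -0.949, 0.004], [-0.949, -0.314, 0.0], [0.001, -0.003, -1.0]]
ft_force: [-0.2, 0.1, -1.6]
gripper_width: 0.288
[271 174]
```

View pics/v2.png

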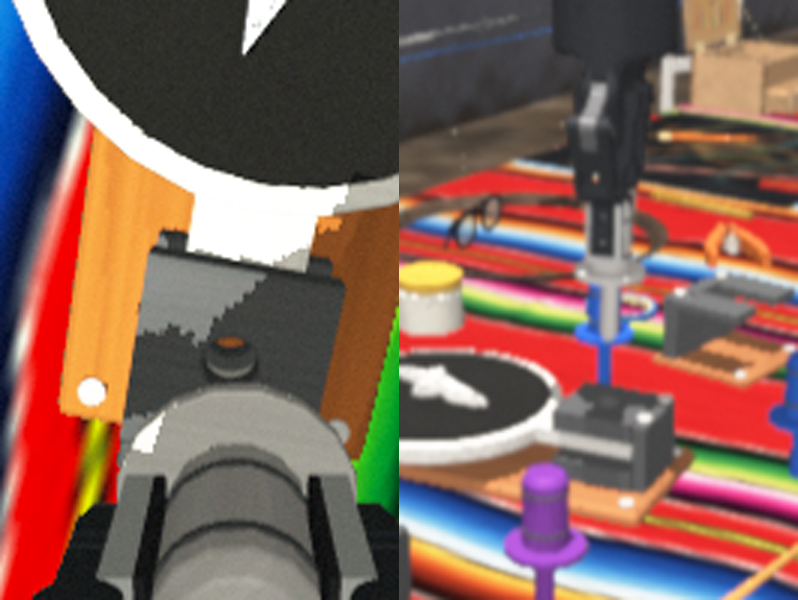

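Left half: bore (230,350) empty, pin held by the knob in the jaws; right half: pin upright at (610,290), fully above the yoke. Carry to above the notch.

```bash
python3 -m crank '[[0.015,0.025,0.005,0,0,0,0],[0.015,0.065,0.014,0,0,0,0],[0.015,0.11,0.023,0,0,0,0],[0.015,0.155,0.033,0,0,0,0],[0.015,0.195,0.041,0,0,0,0],[0.015,0.225,0.048,0,0,0,0],[0.015,0.242,0.0514,0,0,0,0],[0.015,0.242,0.0514,0,0,0,0]]' 40; python3 -m crank '[[0.015,0,0,0,0,0,0]]'
python3 - <<'E'
from cell import manip
from h import *
print(manip.get_obs()['eef_pos'])
S={}
for n in('wrist','scene','top'):
    S[n]=manip.grab_frame(n)
pickle.dump(S,open('pics/S3.pkl','wb'))
g=S['scene'];p=proj(g,(.522,-.2325,.10)).astype(int);print(p)
t=proj(S['top'],(.522,-.2325,.10)).astype(int);print(t)
x,y=max(p[0]-65,0),max(p[1]-80,0);print(x,y)
cv2.imwrite('pics/v3.png',np.hstack([crop(S['wrist'],200,60,133,200,3),crop(g,x,y,133,200,3)]))
E
```

```text
time_s: 5.38
eef_pos: [0.5216, -0.2328, 0.2303]
tcp_rot: [[0.313, -0.95, 0.002], [-0.95, -0.313, 0.001], [-0.0, -0.002, -1.0]]
ft_force: [0.0, -0.3, -0.8]
gripper_width: 0.291
time_s: 5.5
eef_pos: [0.5214, -0.2318, 0.2301]
tcp_rot: [[0.313, -0.95, 0.002], [-0.95, -0.313, 0.002], [-0.001, -0.002, -1.0]]
ft_force: [0.6, -0.2, -1.6]
gripper_width: 0.29
[ 0.5214182  -0.23177538  0.23009423]
[314 165]
[391 201]
249 85
```

View pics/v3.png

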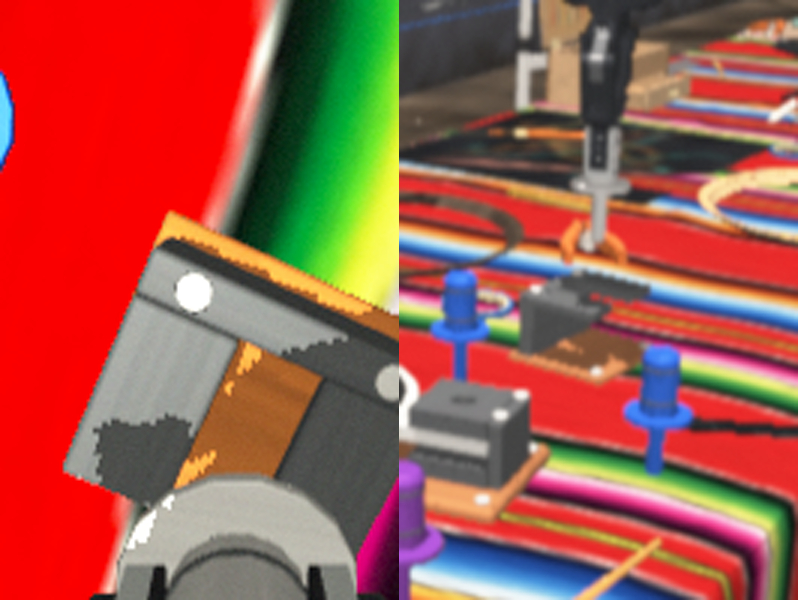

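Left half: notch back corners at crop (240,340) and (325,377), bolts (193,292) and (393,383). Right half: pin hangs upright over the rest. Localise the notch from this view.

Run:
```python
from h import *
f=pickle.load(open('pics/S3.pkl','rb'))['wrist']
c=lambda x,y:((x-1)/3+200,(y-1)/3+60)
P={}
for n,x,y,z in [('Lb',240,340,.06),('Rb',325,377,.06),('Lf',190,452,.06),('Rf',278,470,.06),('bl',193,292,.062),('br',393,383,.062),('collarL',117,570,.14),('frontcornerL',64,468,.06)]:
    P[n]=ray(f,c(x,y),z);print(n,P[n].round(4))
ax=P['Lb']-P['Lf'];print('yaw edge',np.degrees(np.arctan2(ax[1],ax[0])))
b=P['bl']-P['br'];th=np.arctan2(-b[0],b[1]);print('yaw bolts',np.degrees(th))
u=np.array([np.cos(th),np.sin(th),0]);m=(P['Lb']+P['Rb'])/2
print('mid from back',m-.028*u,'bolt mid',(P['bl']+P['br'])/2)
# collar rim top in wrist view vs axis: collar topmost rim
for dz in (0,):
  for X in [(.5214,-.2318,.145-.0),]:
    a=np.linspace(0,2*np.pi,72);q=np.array([proj(f,(X[0]+.023*np.cos(t),X[1]+.023*np.sin(t),.150)) for t in a])
    print('rim pred crop',((q-[200,60])*3).min(0),((q-[200,60])*3).max(0))
```

```text
Lb [ 0.552  -0.2227  0.06  ]
Rb [ 0.5496 -0.2482  0.06  ]
Lf [ 0.5172 -0.2192  0.06  ]
Rf [ 0.52   -0.2446  0.06  ]
bl [ 0.5606 -0.2066  0.062 ]
br [ 0.5542 -0.2661  0.062 ]
collarL [ 0.5142 -0.2095  0.14  ]
frontcornerL [ 0.5015 -0.1866  0.06  ]
yaw edge -5.629914353731948
yaw bolts -6.187149250401994
mid from back [ 0.52295326 -0.232399    0.06      ] bolt mid [ 0.55740496 -0.23637528  0.062     ]
rim pred crop [111.36727881 474.54509193] [359.45264843 700.66695693]
```

Both views agree on the notch middle (0.523, -0.2325), and the collar's rim shows the pin on the TCP axis. Lower.

```bash
python3 -m crank '[[0.015,0.001,-0.001,0.01,0,0,0],[0.015,0.001,-0.001,0.025,0,0,0],[0.015,0.001,-0.001,0.04,0,0,0],[0.015,0.001,-0.001,0.053,0,0,0],[0.015,0.001,-0.001,0.065,0,0,0],[0.015,0.001,-0.001,0.073,0,0,0],[0.015,0.001,-0.001,0.078,0,0,0],[0.015,0.001,-0.001,0.078,0,0,0]]' 40
python3 - <<'E'
from cell import manip
from h import *
print(manip.get_obs()['eef_pos'],manip.get_obs()['ft_force'])
g=manip.grab_frame('scene');f=manip.grab_frame('wrist')
cv2.imwrite('pics/v4.png',np.hstack([crop(f,200,60,133,200,3),crop(g,260,100,100,150,4)]))
E
```

```text
time_s: 6.65
eef_pos: [0.5229, -0.2324, 0.1521]
tcp_rot: [[0.314, -0.95, 0.002], [-0.95, -0.314, 0.001], [-0.001, -0.002, -1.0]]
ft_force: [0.8, 0.5, -0.8]
gripper_width: 0.294
[ 0.52294926 -0.23235147  0.15213693] [ 0.79512872  0.46596933 -0.83966389]
```

View pics/v4.png

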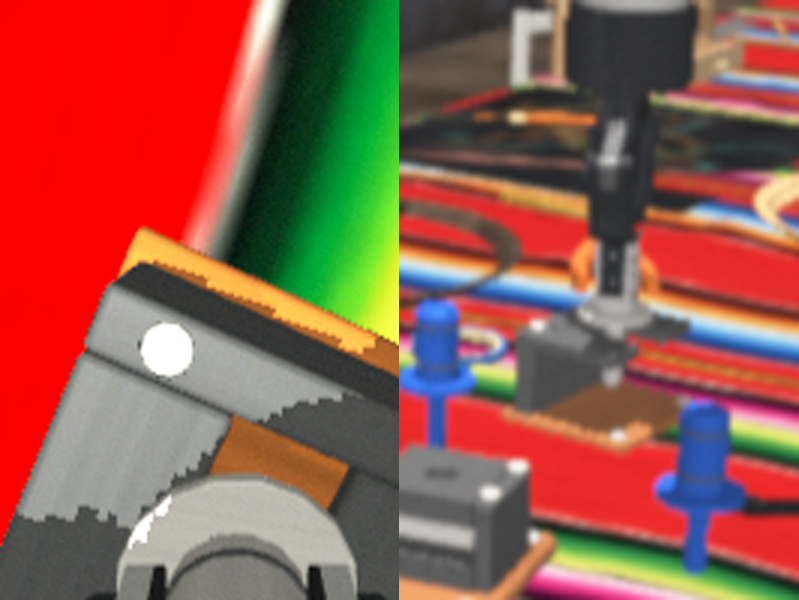

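The shank is through the notch, with its tip visible at (612,378) below the plate and the collar just above it at (612,315). The wrist shows the collar centred on the notch. Lower the last 7 mm gently.

```bash
python3 -m crank '[[0.015,0,0,0.003,0,0,0],[0.015,0,0,0.005,0,0,0],[0.015,0,0,0.006,0,0,0],[0.015,0,0,0.0065,0,0,0],[0.015,0,0,0.007,0,0,0],[0.015,0,0,0.007,0,0,0]]' 40
```

```text
time_s: 7.5
eef_pos: [0.5232, -0.2325, 0.1457]
tcp_rot: [[0.314, -0.949, 0.002], [-0.949, -0.314, 0.001], [0.0, -0.003, -1.0]]
ft_force: [-0.0, -0.5, -1.3]
gripper_width: 0.289
```

```bash
python3 -m crank '[[0.015,0,0,0.0005,0,0,0],[0.015,0,0,0.001,0,0,0],[0.015,0,0,0.001,0,0,0]]' 20; python3 -m crank '[[0.015,0,0,0.0005,0,0,0],[0.015,0,0,0.001,0,0,0],[0.015,0,0,0.001,0,0,0]]' 20
```

```text
time_s: 7.88
eef_pos: [0.5233, -0.2325, 0.1452]
tcp_rot: [[0.314, -0.95, 0.003], [-0.95, -0.314, 0.001], [0.0, -0.003, -1.0]]
ft_force: [-2.4, 1.5, 5.5]
gripper_width: 0.289
time_s: 8.25
eef_pos: [0.5233, -0.2325, 0.1452]
tcp_rot: [[0.314, -0.949, 0.003], [-0.949, -0.314, 0.0], [0.001, -0.003, -1.0]]
ft_force: [-4.1, 3.0, 11.2]
gripper_width: 0.29
```

Collar is on the plate (11 N contact). Release gently, then rise.

```bash
python3 -m crank '[[0.015,0,0,-0.0005,0,0,0],[0.028,0,0,-0.0005,0,0,0],[0.032,0,0,-0.0005,0,0,0],[0.04,0,0,-0.0005,0,0,0],[0.055,0,0,-0.0005,0,0,0],[0.065,0,0,-0.0005,0,0,0],[0.065,0,0,-0.0005,0,0,0],[0.065,0,0,-0.0005,0,0,0]]' 20; python3 -m crank '[[0.065,0,0,-0.01,0,0,0],[0.065,0,0,-0.03,0,0,0],[0.065,0,0,-0.06,0,0,0],[0.065,0,0,-0.1,0,0,0],[0.065,0,0,-0.13,0,0,0],[0.065,0,0,-0.13,0,0,0]]'
python3 - <<'E'
from cell import manip
from h import *
g=manip.grab_frame('scene');f=manip.grab_frame('wrist')
pickle.dump((f,g),open('pics/S5.pkl','wb'))
c=lambda X:proj(f,X).round(1)
print('expected collar, knobtop',c((.523,-.2325,.065)),c((.523,-.2325,.108)))
cv2.imwrite('pics/v5.png',np.hstack([crop(f,200,100,133,200,3),crop(g,240,110,100,150,4)]))
E
```

```text
time_s: 9.25
eef_pos: [0.5233, -0.2325, 0.1457]
tcp_rot: [[0.314, -0.949, 0.003], [-0.95, -0.314, 0.0], [0.001, -0.003, -1.0]]
ft_force: [-0.4, -0.3, 0.0]
gripper_width: 0.761
time_s: 10.0
eef_pos: [0.5239, -0.2332, 0.2788]
tcp_rot: [[0.314, -0.949, 0.008], [-0.949, -0.314, -0.002], [0.005, -0.007, -1.0]]
ft_force: [-0.2, -0.6, -0.6]
gripper_width: 0.763
expected collar, knobtop [277.4 198.7] [277.4 211.4]
```

View pics/v5.png

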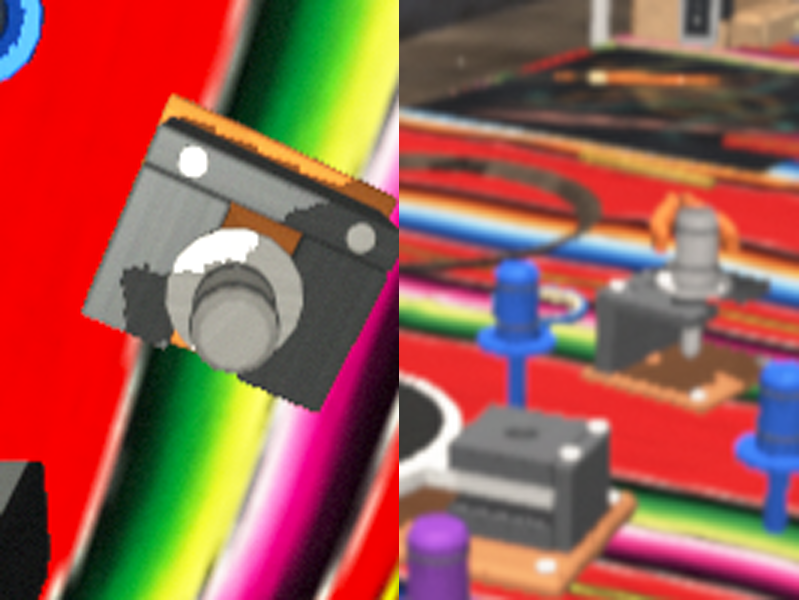

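The pin stands upright in the notch, collar centre at pixel (278,199) against the expected (277,199), shank visible below the plate, gripper clear. Hand in.

```bash
python3 -c "
from cell import manip
print(manip.finish_job())"
```

```text
the job is handed in; nothing more can be done
None
```

I drew the locking pin straight up out of the yoke and lowered it into the rest's open notch until the collar touched the plate at about 11 N. I then let go, rose clear and handed in the job about 10 s into the 35 s limit.

The last pictures show the pin upright, its collar within 1 pixel of where it should be, and its shank below the plate. They also show the yoke's bore empty and the gripper touching nothing. No check failed or disagreed. I never went near the spare pin or its block, but I did not look at it again at the end.

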